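# Drift the press plate's floating nut into line and fit its bolt

### The job

The nut under the hand press's wear plate has slid out of line with the empty bolt hole. Feel for the nut's hole with the green-handled tapered drift, work the drift down until its collar sits on the plate so that the holes line up, then stand the drift back in an empty hole of the wooden tool block and push the knurled steel bolt into the plate until its head sits flat. Press gently, never harder than about 25 N on the bed, and leave the other things on the bench where they are.

Things in the scene. Friction and masses are not known exactly. Their poses are not given: they have to be found in the camera images.
- bed: Bed of a hand press, fixed: green hollow block 160 (x) x 120 (y) x 80 mm tall with a 7 mm bare-metal wear plate as its top. Origin: centre of its underside; z up. On the plate at (55, 0) stands a dark column socket 40 mm in diameter, 26 mm tall; at (-66, +45) and (-66, -45) are fixed bolt heads 16 mm wide, 6 mm tall.
- plate_hole (a point): Centre of the mouth of the empty bolt hole in the wear plate, at the plate's top face (80 mm above the bench), at (-25, 0) in the bed's frame. The hole is smooth, 14.5 mm in diameter, straight through the 7 mm plate; below lies the floating nut.
- nut_place (a point): Fixed point 8 mm below plate_hole: where the nut's hole should be. The nut, a 46 mm square 7 mm brass plate (top at this height, free space 45 mm deep beneath), slides level under the plate and stays where pushed; friction about 4 N. Its smooth 14.5 mm through hole starts 7.5 to 9 mm off this point in an unknown direction, which is not measured: feel for it, or look into the hole.
- drift: Steel drift with a green handle, standing in the tool block. Origin: centre of the underside of its collar (24 mm diameter, 5 mm thick), z up. Square handle 18 mm wide, faces square to its x and y, z = 5 to 46 mm, brass band near the top. Below: straight 13 mm diameter to z = -20, taper to 3.5 mm diameter at z = -50, then a straight flat-ended pilot to the tip at z = -60 mm. About 0.16 kg.
- bolt: Bright steel bolt with a smooth shank (pushed in, not turned), standing in the tool block. Origin: centre of the underside of its head, z up. Round knurled head 20 mm in diameter, 32 mm tall; shank 11 mm in diameter, 32 mm long, its end bevelled to 7 mm. About 0.11 kg.
- rack: Fixed dark wooden tool block 70 (x) x 240 (y) x 66 mm tall. Origin: centre of its underside. Four 14.5 mm through holes in its top at x = 0, y = -90, -30, +30, +90 mm hold the drift (its handle roughly square to the block), the bolt and the two punches, in any order, each resting by its collar or head on the block's top.
- punch_wood: Setting punch with a brass collar and pale wooden handle 16 mm in diameter, 42 mm tall above the tool block; to be left alone. Origin: underside of its collar.
- punch_black: Setting punch with a brass collar and black handle 16 mm in diameter, 36 mm tall above the tool block; to be left alone. Origin: underside of its collar.
- mallet: Mallet 260 mm long with a wooden handle, lying on the left of the bench; to be left alone. Origin: centre of its underside.
- glue_jar: Amber jar, 64 mm in diameter, 75 mm tall, white cap; to be left alone. Origin: centre of its underside.
- rivet_tray: Black four-compartment tray 130 x 170 x 22 mm; to be left alone. Origin: centre of its underside.
- awl: Awl with a pale wooden handle, 150 mm long, lying beyond the press bed; to be left alone. Origin: centre of its underside.
- dye_bottle: White bottle, 48 mm in diameter, 100 mm tall, black cap; to be left alone. Origin: centre of its underside.

How it is judged (in metres and radians):
On the way, in this order (a step that is already met when the one before it is completed fails the run):
1. the drift is home: upright in the plate hole with its collar on the plate (z of drift in the frame of plate_hole between -0.003 and 0.003 m and angle between drift's own z axis and vertical below 0.08 rad and horizontal distance between drift and plate_hole below 0.003 m), for 0.2 s.
2. the drift stands in the tool block again (z of drift in the frame of rack between 0.063 and 0.069 m and angle between drift's own z axis and vertical below 0.08 rad and x of drift in the frame of rack between -0.006 and 0.006 m and y of drift in the frame of rack between -0.097 and 0.097 m), for 0.2 s.
At the end, for the whole second after the job is handed in: The bolt is upright (within 0.08 rad) in the plate hole, within 3 mm of its centre, its head within 3 mm of the plate's top; the drift stands upright in a hole of the tool block, its collar within 3 mm of the block's top; both are at rest (all of step 2 and z of bolt in the frame of plate_hole between -0.003 and 0.003 m and angle between bolt's own z axis and vertical below 0.08 rad and horizontal distance between bolt and plate_hole below 0.003 m and linear speed of each of bolt, drift below 0.01 m/s); the robot touches nothing.
It fails at once if the drift presses on the bed with more than 40 N (contact force between drift and bed above 40 N).
It fails at once if the bolt presses on the bed with more than 40 N (contact force between bolt and bed above 40 N).
It fails at once if the gripper presses on the bed with more than 40 N (contact force between the fingers and bed above 40 N).
It fails at once if a thing that was to be left alone is moved by more than 2 cm (distance of any of punch_wood, punch_black, mallet, glue_jar, rivet_tray, awl, dye_bottle from where it was at the start of the episode above 0.02 m).
It also fails if it takes over 72 s, if anything falls off the work surface, if the arm or the gripper's body presses on something with over 40 N, if the wrist force passes 120 N, or if a joint passes its speed limit or range.

### The arm

A 7-joint arm with a two-finger parallel gripper is mounted at the origin on the work surface. World frame = base frame: x ahead of the robot, y to its left, z up, the work surface at z = 0. Lengths are in m, angles in degrees, forces in N, time in s.
With the tool pointing down it reaches from about 0.4 to 0.875 m from the base axis. Payload 4.4 kg.
Tool frame: the origin (TCP) lies on the centre line of the jaws, within the pads' length; the fingertips stand 8 mm ahead of it and the grasp point (between the pads) lies 11 mm behind it; z points along the fingers, y is the line along which they close (so a half turn about z gives the same grasp; the last joint's range is limited). The gripper opens to 85 mm and grips with 20 to 120 N. Pads are 22 mm wide; open, the fingers measure 114 mm over their backs; the gripper's body (76 mm by 85 mm) begins 54 mm behind the grasp point. The pads swing forward as they close: fully open they stand 13 mm farther back than shut.
Start: joints at [-76.077, 36.005, 2.206, 86.941, -1.547, 57.084, -1.146], TCP at [0.198, 0.619, 0.239] pointing down, gripper open.
Joint ranges: [-175.42, 175.42], [-21.48, 121.26], [-71.46, 75.88], [10.55, 141.38], [-63.04, 243.04], [13.31, 113.54], [-168.57, 168.57]. Speed limits (degrees/s): [147.25, 147.25, 180, 180, 180, 180, 180].

### API

Orientations are given as [roll, pitch, yaw] about the fixed x, y, z axes, in that order (R = Rz(yaw) Ry(pitch) Rx(roll)).
In Python, from workcell import telemetry, vision, ctrl gives the robot as it stands.
- The arm moves only by the shell command python3 -m crank 'ROWS' [OPENING] [FORCE]. ROWS is a JSON object whose one key "series" holds a list of rows, each a list of 6 numbers: the shift along the tool's x, y, z in units of 25 mm (1.0 is 25 mm), then the turn, a rotation vector about the tool's x, y, z in units of 5 degrees (1.0 is 5 degrees). In form: {"series": [[x, y, z, ax, ay, az], ...]}. A call has 1 to 20 rows; each row is the pose to reach, as a shift and turn from the pose commanded when the call began, along the tool's axes at that moment; what a row does not reach only later rows make up. A row lasts 1/10 s, in which the tool goes at most 50 mm and 8.59 degrees, less where a joint would pass 70% of its speed; a pose out of reach is approached as far as the arm can. A call with a gripper value outside its range is refused whole. OPENING is the opening, from 0 (shut) to 1 (fully open), set as the call begins (- or left out, the last holds). The fingers move at their own pace and stop on an object; FORCE is the grip in N (left out, the last holds). Time passes only in rows, so rows that repeat a pose let the fingers close. It gives the time, the measured TCP pose, the force, the opening and the grip force at its end, in the units of the state.
- telemetry.sense(): the state, without advancing time (a new reading comes with each control period).
- vision.capture(name): name is "scene" or "top" or "wrist"; returns a dict with "pixels" (420x560x3 uint8, blue, green, red), "fx", "fy", "cx", "cy" (pixels), "camera_from_world" (4x4, takes a point from world to camera coordinates); the wrist camera has in their place "T_tool_cam" (4x4, takes a point from camera to tool coordinates, whose origin is the TCP and whose axes are the flange's). Camera axes: x right, y up, looking along -z (the intrinsics and any distortion apply to the point x, -y, -z); pixel columns grow to the right and rows downward; lengths in m; the calibration is good to about 2 mm. A picture is of the moment at which its call begins: read the wrist's pose just before it. There is no depth.
- ctrl.job_done(): hands the job in; it is judged then, once.
The state is a dict: "time": time; "joints": joint angles; "joint_velocities": joint speeds; "effort": joint torques, N m; "tool_pos": TCP position; "orientation": TCP orientation; "contact_force": force on the tool from outside, world axes, zero at the start; "wrist_torque": the same for the moment, N m; "opening": finger opening in m; "grasp_force": force on a finger pad.
Only numpy, scipy, OpenCV 4.12 (cv2) and the standard library are available. Lean on these libraries where they do the work, as an engineer would, in place of code of your own. Each camera call takes 0.05 s, during which the arm holds its last target. There are 200 camera calls.

## Working session

There is one attempt and no reset: what is moved stays moved. The work goes in short steps, Python scripts to look and compute and a shell command to move; the robot and the scene stay as the last step left them, time stands still between calls to the robot, and variables do not carry over. Pictures are saved under pics/ and viewed, at most 13 in all, crops included, and the job is handed in when it is done.

```bash
mkdir -p pics && ls
cat > h.py <<'E'
import numpy as np, cv2
from workcell import telemetry, vision, ctrl
from scipy.spatial.transform import Rotation as R
def cap(n,save=None):
    s=telemetry.sense(); c=vision.capture(n)
    if n=="wrist":
        T=np.eye(4);T[:3,:3]=R.from_euler('xyz',s['orientation'],degrees=True).as_matrix();T[:3,3]=s['tool_pos']
        c['wc']=T@np.array(c['T_tool_cam'])
    else: c['wc']=np.linalg.inv(np.array(c['camera_from_world']))
    if save: cv2.imwrite('pics/'+save,c['pixels'])
    return c
def ray(c,u,v):
    K=np.array([[c['fx'],0,c['cx']],[0,c['fy'],c['cy']],[0,0,1.]])
    d=c.get('distortion',c.get('dist'))
    p=cv2.undistortPoints(np.array([[[u,v]]],float),K,None if d is None else np.array(d,float))[0,0]
    return c['wc'][:3,3], c['wc'][:3,:3]@np.array([p[0],-p[1],-1.])
def onz(c,u,v,z):
    o,d=ray(c,u,v); return o+d*(z-o[2])/d[2]
def proj(c,P):
    q=np.linalg.inv(c['wc'])@np.append(P,1); return np.array([c['cx']+c['fx']*q[0]/-q[2],c['cy']-c['fy']*q[1]/-q[2]])
def tri(rs):
    A=0;b=0
    for o,d in rs:
        d=d/np.linalg.norm(d);M=np.eye(3)-np.outer(d,d);A=A+M;b=b+M@o
    X=np.linalg.solve(A,b); return X,[np.linalg.norm(np.cross(X-o,d/np.linalg.norm(d))) for o,d in rs]
E
python3 - <<'E'
from h import *
ims=[]
for n in("scene","top"):
    c=cap(n,n+"0.png");print(n,[k for k in c if k!='pixels'],c['fx'],c['fy'],c['cx'],c['cy'],np.round(c['wc'],3).tolist())
c=cap("wrist","wrist0.png");print(c.keys(),c['fx'],np.round(c['T_tool_cam'],4).tolist())
print(telemetry.sense())
E
```

```text
pics
scene ['fx', 'fy', 'cx', 'cy', 'camera_from_world', 'wc'] 402.0611276130158 402.0611276130158 280.28297895684494 211.16500223606246 [[0.332, -0.773, 0.541, 1.179], [0.943, 0.279, -0.18, -0.212], [-0.012, 0.57, 0.822, 0.898], [0.0, 0.0, 0.0, 1.0]]
top ['fx', 'fy', 'cx', 'cy', 'camera_from_world', 'wc'] 400.8944513558117 400.8944513558117 275.49134639196154 202.32454037109446 [[-0.019, 0.99, -0.136, 0.457], [-1.0, -0.02, -0.005, -0.024], [-0.007, 0.136, 0.991, 1.283], [0.0, 0.0, 0.0, 1.0]]
dict_keys(['pixels', 'fx', 'fy', 'cx', 'cy', 'T_tool_cam', 'wc']) 332.1076915353504 [[-0.0004, 0.9644, 0.2645, 0.0654], [1.0, 0.0002, 0.0007, 0.0003], [0.0006, 0.2645, -0.9644, -0.1358], [0.0, 0.0, 0.0, 1.0]]
{'time': 0.15, 'joints': array([-76.07714205,  36.04459222,   2.20338412,  86.98014081,
        -1.5468984 ,  57.08617549,  -1.14543462]), 'joint_velocities': array([-0.02047955, -0.15655494,  0.02068547, -0.20943987,  0.00540238,
       -0.06873357, -0.00865203]), 'effort': array([ 1.88209371e-03, -5.63805449e+01,  1.22794345e+00, -1.93654490e+01,
        1.11372382e-02,  7.49183149e-03,  2.06972368e-05]), 'tool_pos': array([0.19738134, 0.61883669, 0.23863988]), 'orientation': array([-1.79918770e+02,  5.54303186e-04,  1.62307305e+02]), 'contact_force': array([ 0.71932057, -0.06078068, -0.06503878]), 'wrist_torque': array([ 0.0142608 , -0.04865628, -0.02293774]), 'grasp_force': 0.0, 'opening': 0.08583231331879225}
```

View pics/scene0.png

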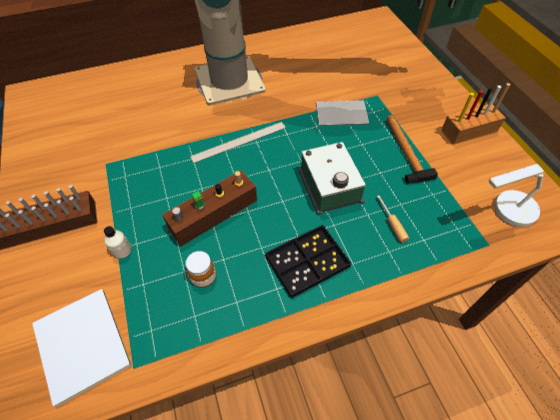

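View pics/top0.png

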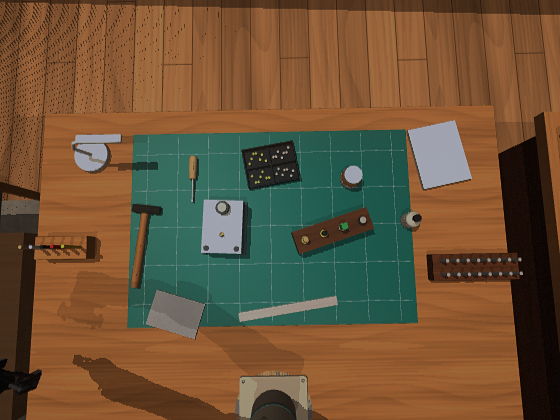

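The scene view shows the rack with (left to right) bolt, green drift, black and wooden punches. In the top view the bolt is at about (363,220), the drift at (344,226), the press bed at about (222,227) and its hole near (222,235).

Run:
```python
from h import *
t=cap("top");s=cap("scene")
def cen(c,box,lo,hi,nm):
    x0,y0,x1,y1=box;h=cv2.cvtColor(c['pixels'][y0:y1,x0:x1],cv2.COLOR_BGR2HSV)
    m=cv2.inRange(h,lo,hi);n,l,st,ce=cv2.connectedComponentsWithStats(m);
    i=1+np.argmax(st[1:,4]);print(nm,st[i],ce[i]+[x0,y0]);return ce[i]+[x0,y0]
g=((50,120,90),(75,255,255))
a=cen(t,(330,215,356,236),*g,'drift top');b=cen(s,(185,185,212,215),*g,'drift scene')
print(tri([ray(t,*a),ray(s,*b)]))
w=((0,0,140),(179,70,255))
a=cen(t,(195,195,250,260),*w,'bed top')
print(onz(t,*a,.08))
for nm,p in dict(bolt=(363,219.5),drift=(344,226),black=(323,233),wood=(305,240)).items(): print(nm,onz(t,*p,.1))
for nm,p in dict(hole=(222,235),col=(222,208),b1=(207,248),b2=(237,249)).items(): print(nm,onz(t,*p,.08))
a=cv2.resize(t['pixels'][190:265,190:260],None,fx=5,fy=5,interpolation=2);b=cv2.resize(t['pixels'][200:260,285:380],None,fx=4,fy=4,interpolation=2)
b=cv2.copyMakeBorder(b,0,a.shape[0]-b.shape[0],0,0,0);cv2.imwrite('pics/c1.png',np.hstack([a,b]))
```

```text
drift top [11  7  7  8 37] [344.35135135 225.2972973 ]
drift scene [ 7  6  9  8 49] [196.         194.85714286]
(array([ 0.5460608 , -0.21843988,  0.11369415]), [np.float64(5.8223186736172066e-05), np.float64(5.822318673610941e-05)])
bed top [   6    0   42   59 1836] [221.62145969 227.23420479]
[0.54994202 0.14474221 0.08      ]
bolt [ 0.56320901 -0.27644118  0.1       ]
drift [ 0.54506138 -0.21953258  0.1       ]
black [ 0.52562381 -0.15689917  0.1       ]
wood [ 0.50609563 -0.10332775  0.1       ]
hole [0.52660949 0.14361615 0.08      ]
col [0.60818966 0.14357081 0.08      ]
b1 [0.48871001 0.18846693 0.08      ]
b2 [0.48404805 0.0988494  0.08      ]
```

View pics/c1.png

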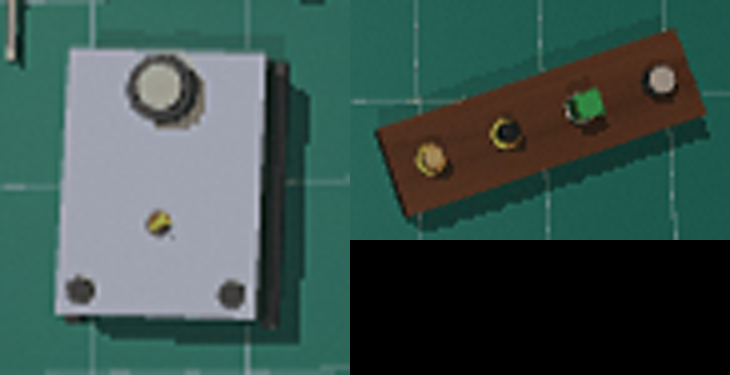

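```bash
cat >> h.py <<'E'
def row(P,yaw,s=None):
    s=s or telemetry.sense();R0=R.from_euler('xyz',s['orientation'],degrees=True)
    d=R0.inv().apply(np.array(P)-s['tool_pos'])/.025
    w=(R0.inv()*R.from_euler('xyz',[180,0,yaw],degrees=True)).as_rotvec(degrees=True)/5
    return np.round(np.r_[d,w],2).tolist()
E
python3 -c "
from h import *
print(row([.527,.144,.19],108))"
```

```text
[-18.33, -14.09, 1.97, -0.01, 0.0, 10.86]
```

```bash
python3 -m crank '{"series":[[-18.33,-14.09,1.97,0,0,10.86],[-18.33,-14.09,1.97,0,0,10.86],[-18.33,-14.09,1.97,0,0,10.86],[-18.33,-14.09,1.97,0,0,10.86],[-18.33,-14.09,1.97,0,0,10.86],[-18.33,-14.09,1.97,0,0,10.86],[-18.33,-14.09,1.97,0,0,10.86],[-18.33,-14.09,1.97,0,0,10.86],[-18.33,-14.09,1.97,0,0,10.86],[-18.33,-14.09,1.97,0,0,10.86],[-18.33,-14.09,1.97,0,0,10.86],[-18.33,-14.09,1.97,0,0,10.86],[-18.33,-14.09,1.97,0,0,10.86],[-18.33,-14.09,1.97,0,0,10.86],[-18.33,-14.09,1.97,0,0,10.86],[-18.33,-14.09,1.97,0,0,10.86]]}'
python3 - <<'E'
from h import *
c=cap("wrist","w1.png");print(proj(c,[.527,.144,.08]))
u,v=proj(c,[.527,.144,.08]).astype(int)
im=c['pixels'];x0,y0=max(u-50,0),max(v-40,0)
z=cv2.resize(im[y0:y0+80,x0:x0+100],None,fx=5,fy=5,interpolation=2)
cv2.imwrite('pics/c2.png',np.vstack([cv2.resize(im,None,fx=.5,fy=.5)[:190],z[:,:280]]) if 0 else z);print(x0,y0)
print(row([.54,.144,.14],108))
E
```

```text
time: 1.85
tool_pos: [0.5263, 0.1462, 0.1901]
orientation: [-180.0, -0.1, 108.2]
contact_force: [0.4, 0.5, 0.5]
opening: 0.0858
grasp_force: 0.0
[278.14036661 213.54806751]
228 173
[-0.25, 0.49, 2.01, -0.0, -0.01, 0.03]
```

View pics/w1.png

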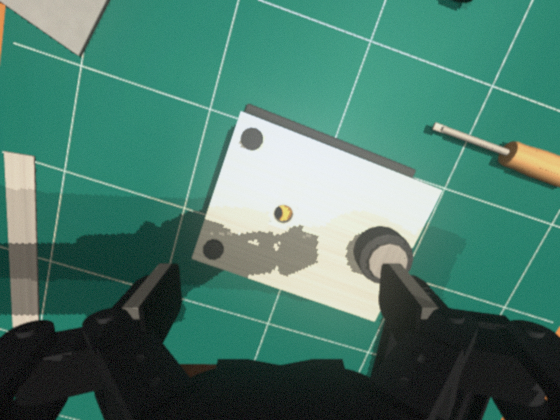

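The wrist view shows the plate hole at about (283,213). The brass fills the right side and the dark nut hole is on the left, so the nut hole is offset toward −x. I'll move closer for a second view.

```bash
python3 -c "
from h import *
print(row([.527,.13,.13],108))"; python3 -m crank '{"series":[[-0.6,-0.2,2.4,0,0,0],[-0.6,-0.2,2.4,0,0,0],[-0.6,-0.2,2.4,0,0,0],[-0.6,-0.2,2.4,0,0,0],[-0.6,-0.2,2.4,0,0,0]]}'
python3 - <<'E'
from h import *
c=cap("wrist","w2.png");u,v=proj(c,[.527,.144,.08]).astype(int);print(u,v)
im=c['pixels'];x0,y0=u-35,v-30
z2=cv2.resize(im[y0:y0+60,x0:x0+70],None,fx=8,fy=8,interpolation=cv2.INTER_CUBIC);print(x0,y0)
cv2.imwrite('pics/c3.png',z2)
E
```

```text
[-0.62, -0.18, 2.4, -0.0, -0.01, 0.03]
time: 2.4
tool_pos: [0.528, 0.1295, 0.1314]
orientation: [179.9, -0.0, 108.0]
contact_force: [-0.1, 0.5, 0.2]
opening: 0.0854
grasp_force: 0.0
283 213
248 183
```

View pics/c3.png

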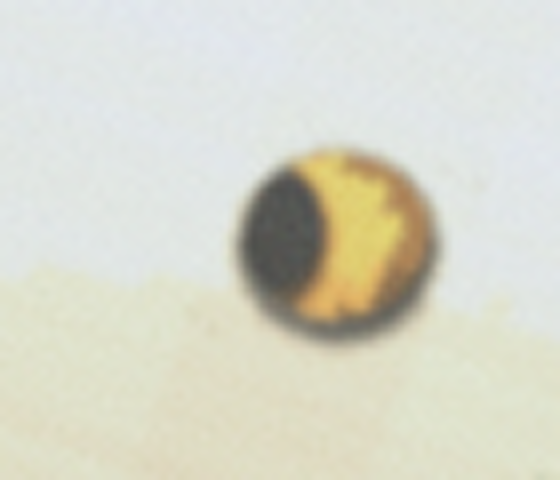

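The hole is at about (290.2,213.6). The nut's dark arc fits a circle centred at about (277.1,212.1).

Run:
```python
from h import *
c=cap("wrist")
h=onz(c,290.2,213.6,.08);n=onz(c,277.1,212.1,.072);print('hole',h,'nut',n,'off mm',(n-h)[:2]*1000)
# second view ray (w1 pose known)
im=cv2.imread('pics/w1.png')
T=np.eye(4);T[:3,:3]=R.from_euler('xyz',[180,-.1,108.2],degrees=True).as_matrix();T[:3,3]=[.5263,.1462,.1901]
c1=dict(c);c1['wc']=T@np.array(c['T_tool_cam']);c1['pixels']=im
def hc(c,u,v):
    g=c['pixels'][v-18:v+18,u-18:u+18].astype(int);m=((g.min(2)<130)).astype(np.uint8)
    n,l,s,ce=cv2.connectedComponentsWithStats(m);i=l[18,18] or 1+np.argmax(s[1:,4]);print(s[i]);return ce[i]+[u-18,v-18]
a=hc(c,290,213);b=hc(c1,283,213);print(a,b);print(onz(c,*a,.08),onz(c1,*b,.08),tri([ray(c,*a),ray(c1,*b)]))
t=cap("top");h=cv2.cvtColor(t['pixels'][225:245,212:232],cv2.COLOR_BGR2HSV);m=((h[...,1]>60)|(h[...,2]<110)).astype(np.uint8)
q=cv2.moments(m,True);p=(q['m10']/q['m00']+212,q['m01']/q['m00']+225);print('top',p,q['m00'],onz(t,*p,.08),tri([ray(c,*a),ray(c1,*b),ray(t,*p)]))
print(row([.545,-.219,.25],108), row([.545,-.219,.21],108))
```

```text
hole [0.53075878 0.1450736  0.08      ] nut [0.52381857 0.14146918 0.072     ] off mm [-6.94021396 -3.60441782]
[  6   7  24  23 429]
[  9  11  18  16 227]
[289.77622378 213.34265734] [282.89427313 213.45814978]
[0.53047322 0.14514528 0.08      ] [0.53048187 0.14533697 0.08      ] (array([0.53074671, 0.14459172, 0.07747688]), [np.float64(8.823391147789049e-05), np.float64(8.823391147793448e-05)])
top (221.81842105263158, 234.69210526315788) 380.0 [0.5275418  0.14416062 0.08      ] (array([0.52966028, 0.14467542, 0.07819433]), [np.float64(0.0010199352073458048), np.float64(0.001011251480805419), np.float64(0.0020233132714908807)])
[-13.46, -3.64, -4.76, 0.02, -0.0, 0.01] [-13.46, -3.64, -3.16, 0.02, -0.0, 0.01]
```

```bash
python3 -m crank '{"series":[[-2,-0.6,-4.2,0,0,0],[-2,-0.6,-4.2,0,0,0],[-13.46,-3.64,-3.96,0,0,0],[-13.46,-3.64,-3.96,0,0,0],[-13.46,-3.64,-3.96,0,0,0],[-13.46,-3.64,-3.96,0,0,0],[-13.46,-3.64,-3.96,0,0,0],[-13.46,-3.64,-3.96,0,0,0],[-13.46,-3.64,-3.96,0,0,0],[-13.46,-3.64,-3.96,0,0,0],[-13.46,-3.64,-3.96,0,0,0],[-13.46,-3.64,-3.96,0,0,0]]}'
python3 - <<'E'
from h import *
c=cap("wrist","w3.png");print(proj(c,[.546,-.219,.112]))
cv2.imwrite('pics/c4.png',cv2.resize(c['pixels'][100:330,130:430],None,fx=2,fy=2,interpolation=2))
E
```

```text
time: 3.75
tool_pos: [0.5448, -0.2171, 0.2291]
orientation: [180.0, -0.1, 108.2]
contact_force: [0.4, 1.1, 0.4]
opening: 0.0854
grasp_force: 0.0
[278.72253981 211.15417711]
```

View pics/c4.png

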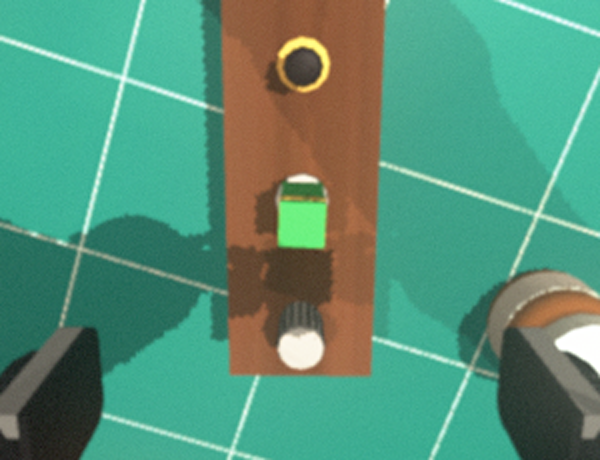

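The drift's handle top is centred at about (281,212) and square to the jaws. The bolt head top is at about (280.5,274.5).

Run:
```python
from h import *
c=cap("wrist");t=cap("top");s=cap("scene")
g=cv2.inRange(cv2.cvtColor(c['pixels'],cv2.COLOR_BGR2HSV),(50,110,215),(75,255,255))
n,l,st,ce=cv2.connectedComponentsWithStats(g[190:240,250:310].copy());i=1+np.argmax(st[1:,4]);a=ce[i]+[250,190];print(st[i],a)
print('drift',onz(c,*a,.112),tri([ray(c,*a),ray(t,344.4,225.3)]),tri([ray(c,*a),ray(t,344.4,225.3),ray(s,196,194)]))
b=(280.5,274.5)
print('bolt',onz(c,*b,.098),tri([ray(c,*b),ray(t,363,219.5)]))
P=onz(c,*a,.112);print(P,row([P[0],P[1],.085],108),row([P[0],P[1],.14],108))
```

```text
[ 20  11  23  23 482] [280.67427386 211.55186722]
drift [ 0.54756964 -0.21903253  0.112     ] (array([ 0.54654409, -0.21805108,  0.11608994]), [np.float64(0.0006705878536030922), np.float64(0.0006705878536031793)]) (array([ 0.54643249, -0.2178236 ,  0.11733435]), [np.float64(0.0006901830242586425), np.float64(0.0006570927755222318), np.float64(7.23234492005159e-05)])
bolt [ 0.56656012 -0.27711838  0.098     ] (array([ 0.56449793, -0.27567352,  0.10189356]), [np.float64(0.0015032082053413232), np.float64(0.0015032082053415038)])
[ 0.54756964 -0.21903253  0.112     ] [-0.07, 0.1, 5.76, 0.0, -0.0, 0.02] [-0.07, 0.1, 3.56, 0.0, -0.0, 0.02]
```

```bash
python3 -m crank '{"series":[[-0.07,0.1,2,0,0,0],[-0.07,0.1,4,0,0,0],[-0.07,0.1,5.72,0,0,0],[-0.07,0.1,5.72,0,0,0],[-0.07,0.1,5.72,0,0,0],[-0.07,0.1,5.72,0,0,0],[-0.07,0.1,5.72,0,0,0]]}' 0.5 && python3 -m crank '{"series":[[0,0,0,0,0,0],[0,0,0,0,0,0],[0,0,0,0,0,0],[0,0,0,0,0,0],[0,0,0,0,0,0],[0,0,0,0,0,0],[0,0,0,0,0,0],[0,0,0,0,0,0]]}' 0 60
```

```text
time: 4.65
tool_pos: [0.5491, -0.2211, 0.0887]
orientation: [179.8, 0.2, 108.0]
contact_force: [-0.2, 0.0, 0.7]
opening: 0.0426
grasp_force: 0.0
time: 5.45
tool_pos: [0.5479, -0.2208, 0.0876]
orientation: [179.9, 0.1, 108.0]
contact_force: [-0.4, 0.6, 6.4]
opening: 0.0171
grasp_force: 58.4
```

```bash
python3 -m crank '{"series":[[0,0,-0.5,0,0,0],[0,0,-2,0,0,0],[0,0,-4,0,0,0],[0,0,-6,0,0,0],[0,0,-6,0,0,0],[0,0,-6,0,0,0],[0,0,-6,0,0,0]]}'
python3 - <<'E'
from h import *
P=[];O=[];F=[]
for i in range(8):
    c=cap("wrist");s=telemetry.sense();P.append(s['tool_pos']);O.append(s['orientation']%360);F.append(s['contact_force'])
print(np.mean(P,0),np.std(P,0),np.mean(O,0),np.std(O,0),np.mean(F,0),np.std(F,0),s['opening'])
cv2.imwrite('pics/w4.png',c['pixels'])
E
```

```text
time: 6.15
tool_pos: [0.5463, -0.2197, 0.2351]
orientation: [-179.9, -0.1, 108.0]
contact_force: [-0.5, 0.7, -2.2]
opening: 0.0169
grasp_force: 60.3
[ 0.54659559 -0.22011438  0.23481612] [0.0003409  0.00023825 0.00035946] [180.11768595 359.91130702 108.00372462] [0.03744043 0.03534246 0.00430203] [-0.07445747  0.21160446 -1.14602541] [0.52182498 0.4880689  0.57885523] 0.017337185642260076
```

View pics/w4.png

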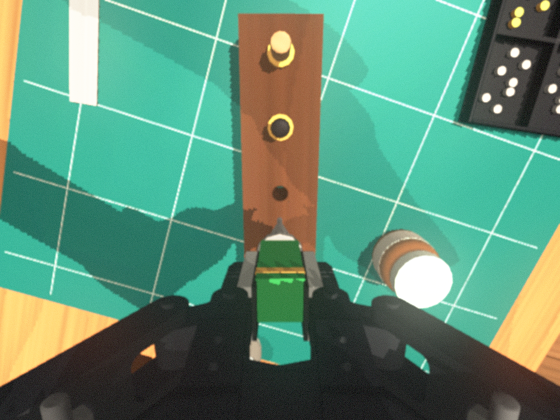

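The drift is held. Its tip is visible at about (281,219), and the emptied rack hole is at about (280,193).

Run:
```python
from h import *
c=cap("wrist")
z=[.5466,-.2201,.2348]
c['wc'][:3,3]+=np.array(z)-telemetry.sense()['tool_pos']*0-z # keep
h=onz(c,280,193,.066);t=onz(c,281,219.5,.153)
ax=np.array([np.cos(np.radians(108)),np.sin(np.radians(108))]);ay=np.array([ax[1],-ax[0]])
for n,p in(('rackhole',h),('tip',t)):
    d=p[:2]-z[:2];print(n,p,'tool xy mm',d@ax*1e3,d@ay*1e3)
cv2.imwrite('pics/c5.png',cv2.resize(c['pixels'][180:250,230:330],None,fx=7,fy=7,interpolation=2))
print(row([.5305,.1452,.26],108))
```

```text
rackhole [ 0.54798815 -0.21892082  0.066     ] tool xy mm 0.6925002410478236 1.6845959605769654
tip [ 0.5486926  -0.21870036  0.153     ] tool xy mm 0.6844837696493394 2.42269258324336
[14.12, 3.88, -0.97, -0.01, -0.0, -0.0]
```

View pics/c5.png

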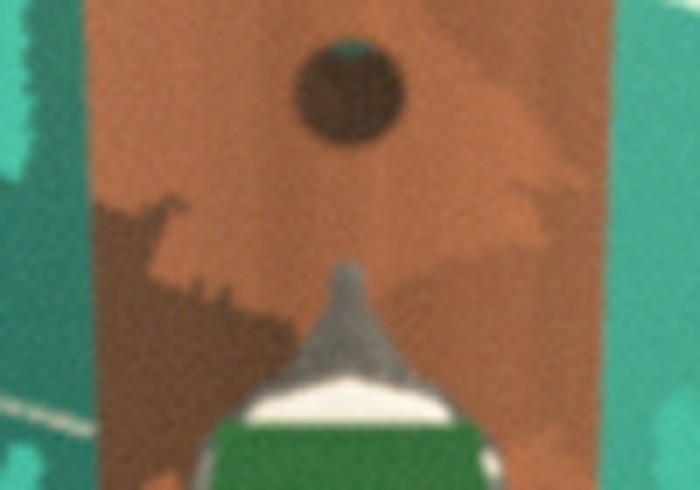

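```bash
python3 -m crank '{"series":[[14.04,3.68,-1,0,0,0],[14.04,3.68,-1,0,0,0],[14.04,3.68,-1,0,0,0],[14.04,3.68,-1,0,0,0],[14.04,3.68,-1,0,0,0],[14.04,3.68,-1,0,0,0],[14.04,3.68,-1,0,0,0],[14.04,3.68,-1,0,0,0],[14.04,3.68,-1,0,0,0],[14.04,3.68,-1,0,0,0],[14.04,3.68,-1,0,0,0],[14.04,3.68,-1,0,0,0],[14.04,3.68,1.6,0,0,0],[14.04,3.68,2.4,0,0,0],[14.04,3.68,2.4,0,0,0],[14.04,3.68,2.4,0,0,0]]}'
cat >> h.py <<'E'
def avg(n=8):
    P=[];F=[];O=[];Q=[]
    for i in range(n):
        c=cap("wrist");s=telemetry.sense();P.append(s['tool_pos']);F.append(s['contact_force']);O.append(s['orientation']%360);Q.append(s['wrist_torque'])
    return c,np.mean(P,0),np.mean(F,0),np.mean(O,0),np.mean(Q,0)
E
python3 - <<'E'
from h import *
c,P,F,O,Q=avg();print(P,F,O,Q)
t=onz(c,280,219,P[2]-.0816)
print('tip est (cam)',t)
cv2.imwrite('pics/c6.png',cv2.resize(c['pixels'][180:260,230:340],None,fx=7,fy=7,interpolation=2))
E
```

```text
time: 8.2
tool_pos: [0.5267, 0.1408, 0.1764]
orientation: [-180.0, 0.0, 107.9]
contact_force: [0.0, -0.0, -1.8]
opening: 0.0172
grasp_force: 60.1
[0.52747644 0.14180424 0.17761524] [ 0.00717739  0.37715041 -1.62502023] [179.82982623 180.00263119 107.98071157] [ 0.0117738  -0.00267847 -0.02228195]
tip est (cam) [0.52797977 0.14425728 0.09601524]
```

View pics/c6.png

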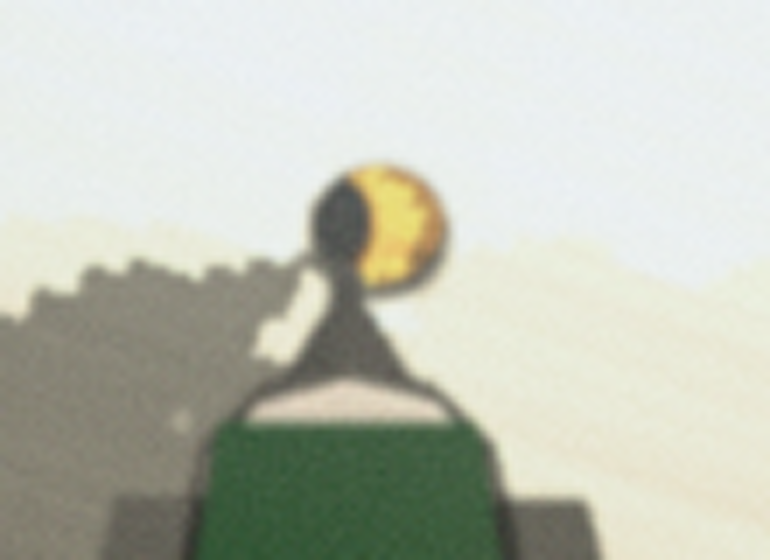

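The tip is at about (280,219), just in front of the hole, which is centred at about (284.3,212.9). The dark nut lens is on the left at about (279,211).

Run:
```python
from h import *
c,P,F,O,Q=avg(8);print(P,O)
c['wc'][:3,3]+=P-telemetry.sense()['tool_pos']
h=onz(c,284.3,212.9,.08)
for zt in(.094,.096):
    t=onz(c,280,219,zt);g=h[:2]+[-.0035,-.0018]-t[:2]
    ax=np.array([np.cos(np.radians(108)),np.sin(np.radians(108))]);ay=np.array([ax[1],-ax[0]])
    print(h,t,'shift world mm',g*1e3,'tool units',g@ax/.025,g@ay/.025)
```

```text
[0.52634919 0.14188057 0.17623055] [179.98513265 359.99653206 108.01142216]
[0.53013048 0.14519755 0.08      ] [0.52730219 0.1438003  0.094     ] shift world mm [-0.67171231 -0.40275324] tool units -0.007018822758783134 -0.030531758718735837
[0.53013048 0.14519755 0.08      ] [0.52711815 0.14436522 0.096     ] shift world mm [-0.48767585 -0.96767132] tool units -0.03078439956137967 -0.03051336692392517
```

```bash
python3 -m crank '{"series":[[-0.02,-0.03,0.2,0,0,0],[-0.02,-0.03,0.4,0,0,0],[-0.02,-0.03,0.5,0,0,0],[-0.02,-0.03,0.6,0,0,0],[-0.02,-0.03,0.65,0,0,0],[-0.02,-0.03,0.65,0,0,0]]}' && python3 -m crank '{"series":[[0,0,0.05,0,0,0],[0,0,0.1,0,0,0],[0,0,0.15,0,0,0],[0,0,0.15,0,0,0]]}'
```

```text
time: 9.6
tool_pos: [0.5257, 0.1411, 0.1596]
orientation: [-180.0, -0.0, 108.0]
contact_force: [0.8, 0.3, -1.3]
opening: 0.0173
grasp_force: 60.1
time: 10.0
tool_pos: [0.5256, 0.1411, 0.1559]
orientation: [-180.0, -0.0, 108.0]
contact_force: [-0.5, -0.4, -1.2]
opening: 0.0172
grasp_force: 60.1
```

```bash
python3 -m crank '{"series":[[0,0,0.05,0,0,0],[0,0,0.1,0,0,0],[0,0,0.1,0,0,0],[0,0,0.1,0,0,0]]}'
python3 - <<'E'
from h import *
c,P,F,O,Q=avg(4);print(P,F,O,Q)
E
```

```text
time: 10.4
tool_pos: [0.5257, 0.1411, 0.1535]
orientation: [-180.0, -0.0, 108.0]
contact_force: [0.1, -0.5, -0.8]
opening: 0.0169
grasp_force: 60.1
[0.52577346 0.14109764 0.15355978] [-0.20948278  0.31738882 -1.01690573] [179.99819201 359.99926436 108.00549282] [ 0.00284641 -0.00996317  0.01341035]
```

```bash
python3 -m crank '{"series":[[0,0,0.05,0,0,0],[0,0,0.08,0,0,0],[0,0,0.1,0,0,0],[0,0,0.1,0,0,0]]}' && python3 -m crank '{"series":[[0,0,0.04,0,0,0],[0,0,0.08,0,0,0],[0,0,0.08,0,0,0]]}'&& python3 -m crank '{"series":[[0,0,0.04,0,0,0],[0,0,0.08,0,0,0],[0,0,0.08,0,0,0]]}'
```

```text
time: 11.0
tool_pos: [0.5257, 0.1411, 0.1509]
orientation: [-180.0, -0.0, 108.0]
contact_force: [-0.2, -0.0, -1.6]
opening: 0.0173
grasp_force: 60.1
time: 11.3
tool_pos: [0.5256, 0.1411, 0.1489]
orientation: [-180.0, -0.0, 108.0]
contact_force: [-0.3, 0.3, -1.2]
opening: 0.0172
grasp_force: 60.1
time: 11.6
tool_pos: [0.5257, 0.1411, 0.1469]
orientation: [-180.0, -0.0, 108.0]
contact_force: [0.9, 0.1, -2.1]
opening: 0.0167
grasp_force: 60.1
```

```bash
python3 -m crank '{"series":[[0,0,0.05,0,0,0],[0.005,0.03,0.1,0,0,0],[0.01,0.06,0.12,0,0,0],[0.012,0.08,0.12,0,0,0],[0.012,0.08,0.12,0,0,0]]}' && python3 -m crank '{"series":[[0.003,0.02,0,0,0,0],[0.006,0.04,0,0,0,0],[0.01,0.06,0,0,0,0],[0.012,0.08,0,0,0,0],[0.012,0.08,0,0,0,0]]}'
```

```text
time: 12.1
tool_pos: [0.5276, 0.142, 0.144]
orientation: [180.0, -0.0, 108.0]
contact_force: [-1.2, -0.2, -1.9]
opening: 0.017
grasp_force: 60.1
time: 12.6
tool_pos: [0.5285, 0.1428, 0.1438]
orientation: [-179.9, -0.0, 108.0]
contact_force: [0.0, -2.6, -1.3]
opening: 0.017
grasp_force: 60.3
```

```bash
python3 -m crank '{"series":[[0,0,0.1,0,0,0],[0,0,0.2,0,0,0],[0,0,0.3,0,0,0],[0,0,0.3,0,0,0]]}'
python3 - <<'E'
from h import *
c,P,F,O,Q=avg(4);print(P,F,O,Q)
E
```

```text
time: 13.0
tool_pos: [0.5284, 0.1425, 0.1359]
orientation: [-179.9, 0.0, 108.0]
contact_force: [-5.1, -1.1, -0.1]
opening: 0.0174
grasp_force: 60.8
[0.52893303 0.14260491 0.13632025] [-3.54093924 -1.57251848 -0.66425202] [1.80064210e+02 5.18706041e-03 1.07996880e+02] [-0.42602199  1.01499133 -0.00914284]
```

```bash
python3 -m crank '{"series":[[0,0,0.1,0,0,0],[0,0,0.2,0,0,0],[0,0,0.2,0,0,0]]}'
python3 - <<'E'
from h import *
c,P,F,O,Q=avg(4);print(P,F,O,Q)
E
```

```text
time: 13.5
tool_pos: [0.5293, 0.143, 0.1312]
orientation: [-180.0, -0.0, 108.0]
contact_force: [-1.5, -2.6, -1.8]
opening: 0.0175
grasp_force: 60.4
[0.5293716  0.14302548 0.13146371] [-3.89107422 -1.46380689 -0.9131508 ] [180.00135998 359.99268681 108.01071296] [-0.39343534  0.86279626  0.02058147]
```

```bash
python3 -m crank '{"series":[[0,0,0.1,0,0,0],[0,0,0.2,0,0,0],[0,0,0.25,0,0,0],[0,0,0.25,0,0,0]]}'
python3 - <<'E'
from h import *
c,P,F,O,Q=avg(4);print(P,F,O,Q)
E
```

```text
time: 14.1
tool_pos: [0.5293, 0.1429, 0.125]
orientation: [-180.0, 0.0, 108.0]
contact_force: [-3.7, -1.2, -0.1]
opening: 0.0173
grasp_force: 60.7
[0.52937584 0.14288734 0.12524638] [-3.3693015  -1.46503235 -0.79006917] [180.00415519 180.00037873 108.00396964] [-0.39821061  0.86299736  0.04836579]
```

```bash
python3 -m crank '{"series":[[0,0,0.1,0,0,0],[0,0,0.2,0,0,0],[0,0,0.2,0,0,0]]}'
python3 - <<'E'
from h import *
c,P,F,O,Q=avg(4);print(P,F,O,Q)
E
```

```text
time: 14.6
tool_pos: [0.5294, 0.1429, 0.1199]
orientation: [-180.0, 0.0, 108.0]
contact_force: [-3.4, -2.1, -0.8]
opening: 0.017
grasp_force: 60.6
[0.5294097  0.14289224 0.12020518] [-3.17501472 -1.63461647 -0.64840781] [180.00176244  90.00053729 108.003328  ] [-0.44734727  0.82680857  0.00486434]
```

```bash
python3 -m crank '{"series":[[0,0,0.05,0,0,0],[0,0,0.1,0,0,0],[0,0,0.1,0,0,0],[0,0,0.1,0,0,0]]}'
python3 - <<'E'
from h import *
c,P,F,O,Q=avg(4);print(P,F,O,Q)
E
```

```text
time: 15.2
tool_pos: [0.5294, 0.1429, 0.1178]
orientation: [180.0, 0.0, 108.0]
contact_force: [-1.6, -1.4, -0.7]
opening: 0.0173
grasp_force: 60.5
[0.52940261 0.14289927 0.11780923] [-3.04526882 -1.61736261 -0.50161135] [179.99675607 180.00017632 108.00479796] [-0.50223327  0.75495763  0.00844683]
```

```bash
python3 -m crank '{"series":[[0,0,0.05,0,0,0],[0,0,0.1,0,0,0],[0,0,0.1,0,0,0],[0,0,0.1,0,0,0]]}'
python3 - <<'E'
from h import *
c,P,F,O,Q=avg(4);print(P,F,O,Q)
E
```

```text
time: 15.8
tool_pos: [0.5294, 0.1428, 0.1152]
orientation: [-180.0, 0.0, 108.0]
contact_force: [-3.1, -1.9, -0.9]
opening: 0.0173
grasp_force: 60.8
[0.52938298 0.1428612  0.11524747] [-2.85507298 -2.25232233 -0.79539247] [1.80000581e+02 2.78554064e-03 1.08003239e+02] [-0.52083981  0.78841629  0.00906694]
```

```bash
python3 -m crank '{"series":[[0,0,0.05,0,0,0],[0,0,0.1,0,0,0],[0,0,0.15,0,0,0],[0,0,0.15,0,0,0]]}'
python3 - <<'E'
from h import *
c,P,F,O,Q=avg(4);print(P,F,O,Q)
E
```

```text
time: 16.4
tool_pos: [0.5293, 0.1429, 0.1113]
orientation: [-180.0, 0.0, 108.0]
contact_force: [-2.9, -2.2, -0.5]
opening: 0.017
grasp_force: 60.8
[0.52934734 0.14288063 0.11135572] [-2.37924263 -1.66234032 -1.56410516] [1.80007721e+02 2.59696396e-03 1.08005075e+02] [-0.50009723  0.69826868  0.02712896]
```

```bash
python3 -m crank '{"series":[[0,0,0.05,0,0,0],[0,0,0.1,0,0,0],[0,0,0.15,0,0,0],[0,0,0.15,0,0,0]]}'
python3 - <<'E'
from h import *
c,P,F,O,Q=avg(4);print(P,F,O,Q)
E
```

```text
time: 17.0
tool_pos: [0.5293, 0.1429, 0.1076]
orientation: [-180.0, -0.0, 108.0]
contact_force: [-2.6, -1.8, -1.1]
opening: 0.0171
grasp_force: 60.8
[0.52932207 0.14290269 0.10765381] [-2.51082717 -2.18102016 -1.14220017] [180.007633   179.99976037 108.00560963] [-0.50387078  0.71425748 -0.00993566]
```

```bash
python3 -m crank '{"series":[[0,0,0.05,0,0,0],[0,0,0.1,0,0,0],[0,0,0.14,0,0,0],[0,0,0.14,0,0,0]]}' && python3 -m crank '{"series":[[0,0,0.04,0,0,0],[0,0,0.06,0,0,0],[0,0,0.06,0,0,0]]}'
python3 - <<'E'
from h import *
c,P,F,O,Q=avg(4);print(P,F,O,Q)
E
```

```text
time: 17.6
tool_pos: [0.5293, 0.1429, 0.1042]
orientation: [-180.0, -0.0, 108.0]
contact_force: [-3.2, -2.1, -1.3]
opening: 0.0171
grasp_force: 60.8
time: 17.9
tool_pos: [0.5293, 0.1429, 0.1027]
orientation: [-180.0, -0.0, 108.0]
contact_force: [-2.9, -1.6, -0.3]
opening: 0.0168
grasp_force: 60.8
[0.52934104 0.14290146 0.10272404] [-2.86718442 -2.57632533 -0.21753662] [180.00495368 359.99919476 108.00572285] [-0.52792699  0.74874848  0.00451811]
```

Continuing in ~1 mm steps until the collar touches.

```bash
python3 -m crank '{"series":[[0,0,0.02,0,0,0],[0,0,0.04,0,0,0],[0,0,0.04,0,0,0]]}' && python3 -m crank '{"series":[[0,0,0.02,0,0,0],[0,0,0.03,0,0,0],[0,0,0.03,0,0,0]]}'
python3 - <<'E'
from h import *
c,P,F,O,Q=avg(4);print(P,F,O,Q)
E
```

```text
time: 18.4
tool_pos: [0.5293, 0.1429, 0.1018]
orientation: [-180.0, -0.0, 108.0]
contact_force: [-3.3, -1.1, 0.4]
opening: 0.017
grasp_force: 60.9
time: 18.7
tool_pos: [0.5294, 0.1429, 0.1016]
orientation: [180.0, -0.0, 108.0]
contact_force: [-4.5, -3.0, 6.1]
opening: 0.0171
grasp_force: 61.7
[0.52938219 0.14290807 0.10160726] [-4.63263342 -2.36398764  5.76391218] [179.98622828 359.9875091  108.00291239] [-0.52934844  1.08254052  0.05489472]
```

```bash
python3 -m crank '{"series":[[0,0,-0.3,0,0,0],[0,0,-1.2,0,0,0],[0,0,-2.4,0,0,0],[0,0,-3.6,0,0,0],[0,0,-4.8,0,0,0],[0,0,-5.34,0,0,0],[-1.5,-0.4,-5.34,0,0,0],[-14.02,-3.83,-5.34,0,0,0],[-14.02,-3.83,-5.34,0,0,0],[-14.02,-3.83,-5.34,0,0,0],[-14.02,-3.83,-5.34,0,0,0],[-14.02,-3.83,-5.34,0,0,0],[-14.02,-3.83,-5.34,0,0,0],[-14.02,-3.83,-5.34,0,0,0],[-14.02,-3.83,-5.34,0,0,0],[-14.02,-3.83,-3.3,0,0,0],[-14.02,-3.83,-3.3,0,0,0],[-14.02,-3.83,-3.3,0,0,0],[-14.02,-3.83,-3.3,0,0,0]]}'
python3 - <<'E'
from h import *
c,P,F,O,Q=avg(6);print(P,F,O,Q)
np.save('P.npy',P)
cv2.imwrite('pics/c7.png',cv2.resize(c['pixels'][180:260,230:340],None,fx=7,fy=7,interpolation=2))
E
```

```text
time: 20.8
tool_pos: [0.5484, -0.2198, 0.1854]
orientation: [179.8, 0.1, 108.1]
contact_force: [0.5, -0.5, -1.3]
opening: 0.0173
grasp_force: 60.6
[ 0.54774916 -0.22006204  0.18513166] [-0.03848633 -0.09293977 -1.5835246 ] [1.79861376e+02 9.85239362e-02 1.08038425e+02] [-0.01187303  0.01649324 -0.00645885]
```

View pics/c7.png

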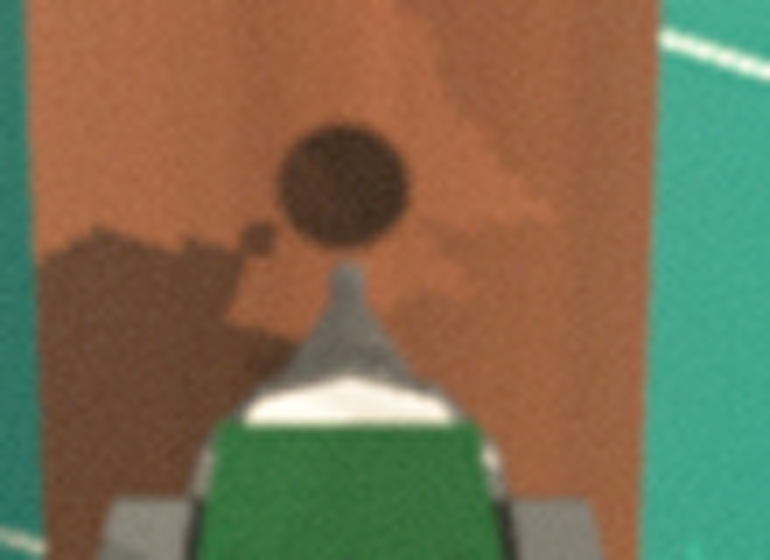

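The tip at about (280,219) is slightly right of the empty rack hole, which is at about (279.1,206.6).

Run:
```python
from h import *
c,P,F,O,Q=avg(6);print(P,O)
h=onz(c,279.1,206.6,.066);t=onz(c,280,219,P[2]-.0816)
ax=np.array([np.cos(np.radians(108)),np.sin(np.radians(108))]);ay=np.array([ax[1],-ax[0]])
g=(h-t)[:2];print(h,t,g@ax*1e3,g@ay*1e3,g@ax/.025,g@ay/.025)
```

```text
[ 0.54675427 -0.22005684  0.18382006] [1.79980564e+02 1.41938771e-02 1.08007259e+02]
[ 0.54700856 -0.21869314  0.066     ] [ 0.54749226 -0.21793216  0.10222006] -0.5742645987592288 -0.6951797402054527 -0.022970583950369147 -0.027807189608218107
```

```bash
python3 -m crank '{"series":[[-0.015,-0.02,0.5,0,0,0],[-0.015,-0.02,1.2,0,0,0],[-0.015,-0.02,2,0,0,0],[-0.015,-0.02,2.6,0,0,0],[-0.015,-0.02,2.9,0,0,0],[-0.015,-0.02,2.9,0,0,0],[-0.015,-0.02,2.9,0,0,0]]}' && python3 -m crank '{"series":[[0,0,0.1,0,0,0],[0,0,0.2,0,0,0],[0,0,0.3,0,0,0],[0,0,0.3,0,0,0]]}'
python3 - <<'E'
from h import *
c,P,F,O,Q=avg(4);print(P,F,O,Q)
E
```

```text
time: 22.1
tool_pos: [0.5461, -0.2206, 0.111]
orientation: [-180.0, -0.0, 108.0]
contact_force: [0.2, 0.0, -0.8]
opening: 0.017
grasp_force: 60.7
time: 22.5
tool_pos: [0.5464, -0.2206, 0.1035]
orientation: [180.0, 0.0, 108.0]
contact_force: [-0.1, -0.6, -1.7]
opening: 0.017
grasp_force: 60.7
[ 0.54643503 -0.22060151  0.10358177] [ 0.56206363 -0.44752137 -1.47261455] [1.79987073e+02 1.29704014e-02 1.08005982e+02] [-0.10279752 -0.16429575  0.01370247]
```

Remaining 16 mm ≈ 0.64 units.

```bash
python3 -m crank '{"series":[[0,0,0.1,0,0,0],[0,0,0.2,0,0,0],[0,0,0.3,0,0,0],[0,0,0.4,0,0,0],[0,0,0.5,0,0,0],[0,0,0.56,0,0,0],[0,0,0.56,0,0,0]]}' && python3 -m crank '{"series":[[0,0,0.03,0,0,0],[0,0,0.06,0,0,0],[0,0,0.07,0,0,0],[0,0,0.07,0,0,0]]}'
```

```text
time: 23.4
tool_pos: [0.5464, -0.2206, 0.0893]
orientation: [180.0, 0.0, 108.0]
contact_force: [1.4, -0.4, -2.7]
opening: 0.0171
grasp_force: 60.7
time: 23.8
tool_pos: [0.5464, -0.2206, 0.0879]
orientation: [180.0, 0.0, 108.0]
contact_force: [1.6, -1.6, -2.1]
opening: 0.0171
grasp_force: 60.7
```

```bash
python3 -m crank '{"series":[[0,0,0,0,0,0],[0,0,0,0,0,0],[0,0,0,0,0,0],[0,0,0,0,0,0],[0,0,-0.5,0,0,0],[0,0,-1.5,0,0,0],[0,0,-2.6,0,0,0],[0,0,-2.6,0,0,0],[-2.4,0,-2.6,0,0,0],[-2.4,0,-2.6,0,0,0],[-2.4,0,-2.6,0,0,0],[-2.4,0,-2.6,0,0,0],[-2.4,0,-2.6,0,0,0]]}' 0.5
python3 - <<'E'
from h import *
c,P,F,O,Q=avg(6);print(P,F,O)
hsv=cv2.cvtColor(c['pixels'],cv2.COLOR_BGR2HSV)
def big(m):
    n,l,st,ce=cv2.connectedComponentsWithStats(m);i=1+np.argmax(st[1:,4]);return st[i],ce[i]
x,y=proj(c,[.5649+.0016,-.2777+.0005,.098]).astype(int);print('exp bolt',x,y)
m=np.zeros(hsv.shape[:2],np.uint8);m[y-35:y+35,x-35:x+35]=1
st,ce=big(cv2.inRange(hsv,(0,0,170),(179,60,255))*m);print(st,ce,onz(c,*ce,.098))
x,y=proj(c,[.5464,-.2206,.112]).astype(int);print('exp drift',x,y);m[:]=0;m[max(0,y-45):y+45,x-45:x+45]=1
st,ce=big(cv2.inRange(hsv,(50,110,200),(75,255,255))*m);print(st,ce,onz(c,*ce,.112))
t=cap("top");s,b=big(cv2.inRange(cv2.cvtColor(t['pixels'],cv2.COLOR_BGR2HSV),(50,120,90),(75,255,255))[205:245,325:365].copy());print('top drift',s,b+[325,205])
cv2.imwrite('pics/w8.png',c['pixels'])
E
```

```text
time: 25.1
tool_pos: [0.5646, -0.2757, 0.1525]
orientation: [-180.0, -0.1, 108.1]
contact_force: [0.3, 0.8, -0.4]
opening: 0.0431
grasp_force: 0.0
[ 0.5648202  -0.27641543  0.15273023] [0.03855448 0.04002369 0.17544456] [180.0059246  359.95088488 108.07740573]
exp bolt 279 235
[264 218  33  26 622] [278.65434084 230.48713826] [ 0.56473652 -0.2743231   0.098     ]
exp drift 276 135
[ 262  114   36   36 1217] [279.38619556 131.61709121] [ 0.54707246 -0.21853016  0.112     ]
top drift [16 18  7  7 32] [344.125  225.6875]
```

```bash
python3 -m crank '{"series":[[-0.02,0,1,0,0,0],[-0.02,0,2,0,0,0],[-0.02,0,2.6,0,0,0],[-0.02,0,2.9,0,0,0],[-0.02,0,2.96,0,0,0],[-0.02,0,2.96,0,0,0],[-0.02,0,2.96,0,0,0]]}' && python3 -m crank '{"series":[[0,0,0,0,0,0],[0,0,0,0,0,0],[0,0,0,0,0,0],[0,0,0,0,0,0],[0,0,0,0,0,0],[0,0,0,0,0,0]]}' 0 60
python3 - <<'E'
from h import *
c,P,F,O,Q=avg(5);print(P,F,O)
E
```

```text
time: 26.15
tool_pos: [0.5656, -0.2785, 0.0798]
orientation: [179.9, 0.1, 108.0]
contact_force: [0.1, 0.6, -0.0]
opening: 0.0426
grasp_force: 0.0
time: 26.75
tool_pos: [0.5655, -0.2783, 0.0797]
orientation: [179.9, 0.0, 108.0]
contact_force: [-0.2, -0.4, 5.8]
opening: 0.0181
grasp_force: 58.5
[ 0.56547236 -0.27833497  0.07975501] [-1.17170917  0.74512775  6.19039714] [1.79938982e+02 4.91538212e-02 1.08004655e+02]
```

```bash
python3 -m crank '{"series":[[0,0,-0.5,0,0,0],[0,0,-1.8,0,0,0],[0,0,-3.6,0,0,0],[0,0,-5.2,0,0,0],[0,0,-5.2,0,0,0],[2,0.5,-5.2,0,0,0],[16.47,3.83,-5.2,0,0,0],[16.47,3.83,-5.2,0,0,0],[16.47,3.83,-5.2,0,0,0],[16.47,3.83,-5.2,0,0,0],[16.47,3.83,-5.2,0,0,0],[16.47,3.83,-5.2,0,0,0],[16.47,3.83,-5.2,0,0,0],[16.47,3.83,-5.2,0,0,0],[16.47,3.83,-5.2,0,0,0],[16.47,3.83,-5.2,0,0,0],[16.47,3.83,-2.65,0,0,0],[16.47,3.83,-2.65,0,0,0],[16.47,3.83,-2.65,0,0,0],[16.47,3.83,-2.65,0,0,0]]}'
python3 - <<'E'
from h import *
c,P,F,O,Q=avg(8);print(P,F,O)
cv2.imwrite('pics/c9.png',cv2.resize(c['pixels'][170:270,220:350],None,fx=6,fy=6,interpolation=2))
E
```

```text
time: 29.0
tool_pos: [0.5294, 0.1414, 0.1454]
orientation: [180.0, 0.0, 107.9]
contact_force: [-1.0, -0.3, -0.5]
opening: 0.0181
grasp_force: 59.4
[0.52955814 0.14281188 0.14604922] [-0.21830092  0.21539462 -1.01974308] [179.89108214 135.00888222 107.96756381]
```

View pics/c9.png

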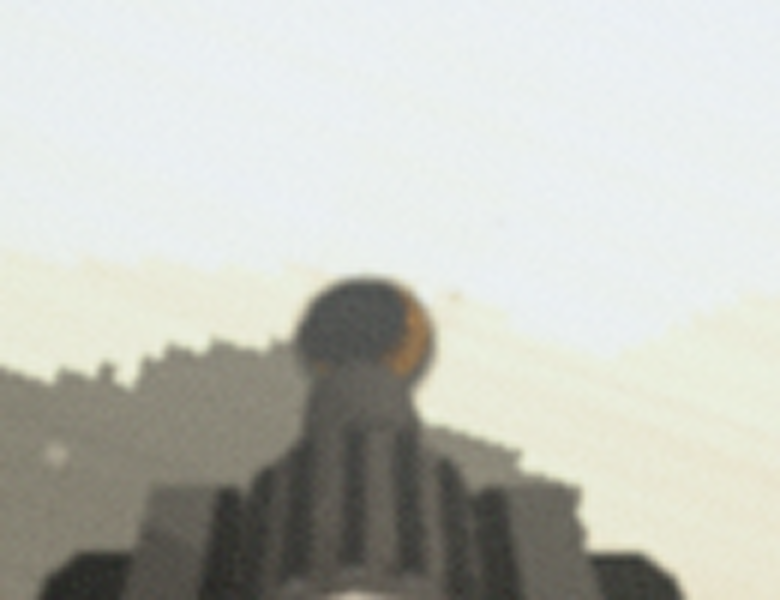

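The shank is centred on the hole to about 0.6 mm. A small brass crescent on the right means the nut still sits slightly left, which the bolt's bevel can take up.

```bash
python3 -m crank '{"series":[[0,0,0.3,0,0,0],[0,0,0.6,0,0,0],[0,0,0.8,0,0,0],[0,0,0.85,0,0,0],[0,0,0.85,0,0,0]]}' && python3 -m crank '{"series":[[0,0,0.06,0,0,0],[0,0,0.12,0,0,0],[0,0,0.18,0,0,0],[0,0,0.18,0,0,0]]}'
python3 - <<'E'
from h import *
c,P,F,O,Q=avg(4);print(P,F,O,Q)
E
```

```text
time: 29.9
tool_pos: [0.5285, 0.143, 0.1233]
orientation: [-179.9, 0.0, 108.0]
contact_force: [-0.6, -0.5, -1.3]
opening: 0.0182
grasp_force: 59.4
time: 30.3
tool_pos: [0.5287, 0.1431, 0.1192]
orientation: [-180.0, -0.0, 108.0]
contact_force: [0.5, -0.4, -1.2]
opening: 0.0182
grasp_force: 59.4
[0.52878051 0.14313644 0.11932192] [-0.28121833 -0.08696166 -1.14154398] [179.99773021 359.99726017 108.00678325] [ 0.01220685 -0.00970983 -0.00271565]
```

```bash
python3 -m crank '{"series":[[0,0,0.05,0,0,0],[0,0,0.1,0,0,0],[0,0,0.15,0,0,0],[0,0,0.15,0,0,0]]}'
python3 - <<'E'
from h import *
c,P,F,O,Q=avg(4);print(P,F,O,Q)
E
```

```text
time: 30.9
tool_pos: [0.5286, 0.1431, 0.1153]
orientation: [-180.0, -0.0, 108.0]
contact_force: [-0.2, 0.5, -0.8]
opening: 0.0182
grasp_force: 59.4
[0.5287616  0.14309661 0.11549599] [-0.27534752 -0.16323773 -0.83201717] [180.00439131 359.99899947 108.00489654] [ 0.01171218 -0.01397745  0.01534281]
```

```bash
python3 -m crank '{"series":[[0,0,0.05,0,0,0],[0,0,0.1,0,0,0],[0,0,0.15,0,0,0],[0,0,0.2,0,0,0],[0,0,0.2,0,0,0]]}'
python3 - <<'E'
from h import *
print(telemetry.sense()['contact_force'])
E
```

```text
time: 31.6
tool_pos: [0.5286, 0.1431, 0.1103]
orientation: [-180.0, -0.0, 108.0]
contact_force: [-1.1, -0.4, -0.8]
opening: 0.0182
grasp_force: 60.2
[-1.12118025 -0.41097287 -0.80412314]
```

```bash
python3 -m crank '{"series":[[0,0,0.1,0,0,0],[0,0,0.2,0,0,0],[0,0,0.3,0,0,0],[0,0,0.4,0,0,0],[0,0,0.5,0,0,0],[0,0,0.5,0,0,0],[0,0,0.5,0,0,0]]}'
python3 - <<'E'
from h import *
c,P,F,O,Q=avg(4);print(P,F,O,Q)
E
```

```text
time: 32.3
tool_pos: [0.5287, 0.1431, 0.098]
orientation: [-180.0, -0.0, 108.0]
contact_force: [0.5, 0.2, -1.2]
opening: 0.018
grasp_force: 61.7
[0.52875368 0.14307341 0.09809798] [-1.17180019 -0.66444701 -0.80921398] [180.00253488 269.9995453  108.00522291] [-0.04312593  0.09338112  0.00900762]
```

Remaining ~4.3 mm.

```bash
python3 -m crank '{"series":[[0,0,0.05,0,0,0],[0,0,0.1,0,0,0],[0,0,0.14,0,0,0],[0,0,0.14,0,0,0],[0,0,0.14,0,0,0]]}' && python3 -m crank '{"series":[[0,0,0.02,0,0,0],[0,0,0.03,0,0,0],[0,0,0.03,0,0,0],[0,0,0.03,0,0,0]]}'
```

```text
time: 33.0
tool_pos: [0.5288, 0.1431, 0.0945]
orientation: [-180.0, -0.0, 108.0]
contact_force: [-0.5, -0.8, -1.9]
opening: 0.0178
grasp_force: 62.5
time: 33.4
tool_pos: [0.529, 0.143, 0.0939]
orientation: [180.0, 0.0, 108.0]
contact_force: [0.6, -0.5, -1.0]
opening: 0.018
grasp_force: 62.5
```

```bash
python3 -m crank '{"series":[[0,0,0.02,0,0,0],[0,0,0.03,0,0,0],[0,0,0.03,0,0,0]]}'
python3 - <<'E'
from h import *
c,P,F,O,Q=avg(4);print(P,F)
E
```

```text
time: 33.7
tool_pos: [0.5291, 0.143, 0.0938]
orientation: [180.0, 0.0, 108.0]
contact_force: [-1.6, -0.5, 5.4]
opening: 0.0179
grasp_force: 63.2
[0.52895126 0.14296055 0.09374294] [-1.82329764 -0.8532789   5.78149981]
```

The head is seated on the plate. Now release, rise and check.

```bash
python3 -m crank '{"series":[[0,0,0,0,0,0],[0,0,0,0,0,0],[0,0,0,0,0,0],[0,0,0,0,0,0],[0,0,0,0,0,0],[0,0,-0.5,0,0,0],[0,0,-1.5,0,0,0],[0,0,-3,0,0,0],[0,0,-4,0,0,0],[0,0,-4,0,0,0],[0,0,-4,0,0,0],[0,0,-4,0,0,0]]}' 0.5
python3 - <<'E'
from h import *
c,P,F,O,Q=avg(4);print(P,F)
a=c['pixels'][130:330,150:410];t=cap("scene")['pixels'][130:250,150:380]
a=cv2.resize(a,None,fx=1.75,fy=1.75,interpolation=2);t=cv2.resize(t,(455,237),interpolation=2)
cv2.imwrite('pics/fin.png',np.vstack([a,t]))
E
```

```text
time: 35.1
tool_pos: [0.528, 0.143, 0.1925]
orientation: [-179.9, -0.0, 108.0]
contact_force: [0.2, -0.9, 0.0]
opening: 0.0426
grasp_force: 0.0
[0.52806483 0.1429345  0.19213072] [-0.00286674  0.34468637 -0.23505029]
```

View pics/fin.png

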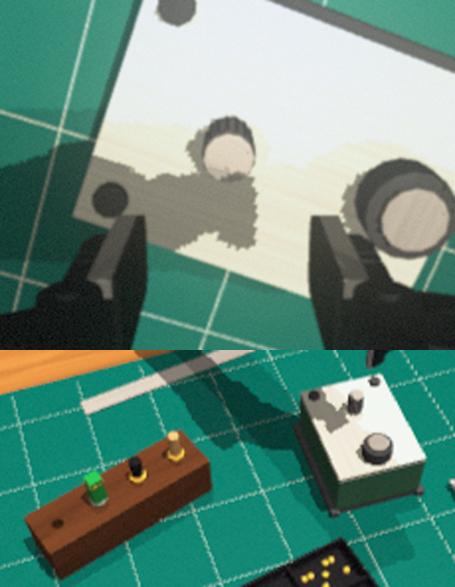

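The bolt stands upright and flat in the plate (crop about (228,150)). The drift is back in the tool block and the gripper is clear, so I'm handing in.

```bash
python3 -c "
from workcell import ctrl;print(ctrl.job_done())"
```

```text
the job is handed in; nothing more can be done
None
```

The job is handed in at about 35 s of the 72 s: the drift seated on the plate and went back in its tool-block hole, the bolt is seated flat in the plate, measured forces stayed under about 7 N, and the judge returned no verdict.

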